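# Lock a fresh filter cartridge into the desk air purifier

### The arm

A 6-joint arm with a two-finger parallel gripper is mounted at the origin on the work surface; the furniture and walls round the work are solid. World frame = base frame: x ahead of the robot, y to its left, z up, the work surface at z = 0. Lengths are in mm, angles in rad, forces in N, time in s.
With the tool pointing down it reaches from about 150 to 775 mm from the base axis. Payload 6.1 kg.
Tool frame: the origin (TCP) lies on the centre line of the jaws, within the pads' length; the fingertips stand 25 mm ahead of it and the grasp point (between the pads) lies 6 mm ahead of it; z points along the fingers, y is the line along which they close (so a half turn about z gives the same grasp; the last joint's range is limited). The gripper opens to 85 mm and grips with 20 to 120 N. Pads are 22 mm wide; open, the fingers measure 114 mm over their backs; the gripper's body (76 mm by 85 mm) begins 54 mm behind the grasp point. The pads swing forward as they close: fully open they stand 13 mm farther back than shut.
Start: joints at [-1.135, 0.126, -0.04, 1.405, 0, 1.571], TCP at [221.613, -475.916, 256.295] pointing down, gripper open.
Joint ranges: [-2.72, 2.72], [-0.95, 1.95], [-1.27, 1.35], [-1.78, 2.02], [-1.46, 1.47], [-3.14, 3.14]. Speed limits (rad/s): [2.39, 2.39, 3.01, 3.14, 3.14, 3.14].

### API

Orientations are given as a unit quaternion [w, x, y, z].
In Python, from rig import r, eyes, job gives the robot as it stands.
- The arm moves only by the tool arm_command, never from a script. Its argument "plan" is a list that holds one entry, the list of rows, each a list of 7 numbers: the shift along the tool's x, y, z in m, then the turn, a rotation vector about the tool's x, y, z in rad, then the opening, from 0 (shut) to 1 (fully open). In form: [[[x, y, z, wx, wy, wz, hand], ...]]. A call has 1 to 12 rows; each row shifts and turns the commanded pose from where the row before left it, along the tool's axes as they then stand; what a row does not reach is not made up. A row lasts 1/10 s, in which the tool goes at most 50 mm and 8.59 degrees, less where a joint would pass 70% of its speed; a pose out of reach is approached as far as the arm can. A call with a gripper value outside its range is refused whole. The fingers move at their own pace and stop on an object; "grip_force" is the grip in N (left out, the last holds). Time passes only in rows, so rows that do not move let the fingers close. It gives the time, the measured TCP pose, the force, the opening and the grip force at its end, in the units of the state.
- r.read_state(): the state, without advancing time (a new reading comes with each control period).
- eyes.read_camera(name): name is "scene" or "top"; returns a dict with "frame" (420x560x3 uint8, red, green, blue), "intrinsics" (3x3 intrinsics, pixels), "k1" (the pictures are not rectified: a ray, as slopes to the right and down, at radius r is drawn at 1 + k1 r^2 times it, then the intrinsics apply), "eye" and "orientation" of the camera in the world. Camera axes: x right, y down, z forward; pixel columns grow to the right and rows downward; lengths in mm; the calibration is good to about 2 mm. A picture is of the moment at which its call begins. There is no depth.
- job.sign_off(): hands the job in; it is judged then, once.
The state is a dict: "clock": time; "q": joint angles; "joint_velocities": joint speeds; "tau": joint torques, N m; "ee_pos": TCP position; "tool_rot": TCP orientation; "contact_force": force on the tool from outside, world axes, zero at the start; "torque": the same for the moment, N m; "grip_width": finger opening in mm; "finger_force": force on a finger pad.
Only numpy, scipy, OpenCV 4.12 (cv2) and the standard library are available. Lean on these libraries where they do the work, as an engineer would, in place of code of your own. Each camera call takes 0.05 s, during which the arm holds its last target. There are 200 camera calls.

### The job

Fit the filter cartridge into the round socket in the top of the air purifier: line its two lugs up with the two notches, push it down against the spring, and twist it clockwise (seen from above) about a quarter turn to the stop so that it is locked in. Leave it standing locked in the purifier, let go, and do not disturb the other things on the desk.

Things in the scene. Friction and masses are not known exactly. Their poses are not given: they have to be found in the camera images.
- cartridge: Loose filter cartridge, standing upright on the desk: pale pleated drum with white end caps and a blue bar on top, 114 mm tall, drum 56 mm diameter (top cap 58 mm, its top at z = 86 mm), 0.10 to 0.21 kg. Origin: centre of its underside, z up along the drum, x along the bar and through both lugs. It is the same after a half turn.
- grip_bar (a point): Middle of the blue grip bar on top of the cartridge, 107 mm above its underside. The bar is 56 mm long along the cartridge's x, 20 mm thick along its y, and stands from 86 to 114 mm above the underside; a green stripe at each end of its top.
- lug (a point): Middle of one of the two blue lugs at the cartridge's foot, in line with the bar at its +x and -x. They reach out to 36 mm from the axis, are 14 mm wide and lie 1 to 7 mm above the underside.
- purifier: Round white desk air purifier with black air slots, fixed to the desk, 124 mm diameter, 41 mm high. Origin: centre of its underside, z up, x through the two notches of its socket. It is the same after a half turn.
- socket_mouth (a point): Centre of the open round socket in the purifier's top, 41 mm above the desk, on its axis. A grey ring (inner radius 31 mm, 3 mm play round the drum, top 41 and underside 33 mm above the desk) surrounds it. The lugs pass the ring only at its two notches; with the cartridge's underside less than 26 mm above the desk they are below the ring and it can turn.
- notch_mark (a point): Green mark on the rim beside the notch at the purifier's +x, 50 mm from the axis (a second mark and notch opposite). The notches leave about 4 mm (7 degrees) play on either side of a lug.
- lock_mark (a point): Orange mark on the rim, 80 degrees clockwise (seen from above) from the green one; a second one opposite. With the lugs here they meet a stop: the locked position. The cartridge cannot turn anticlockwise from the notches. Let go here, the spring holds the lugs up against the ring, the underside 26 mm above the desk.
- press_plate (a joint): Spring plate in the socket, steel disc of 36 mm diameter on which the cartridge stands. 0 m = up, at rest: its top is 32 mm above the desk, the lugs still caught in the notches. 0.010 m = pressed fully down (top at 22 mm). It pushes up with 3 N at 0 and 5.5 N at 0.010; it must be above 0.006 for the cartridge to turn.
- pencil_cup: Dark pencil cup with pencils, 83 mm wide, 133 mm tall, bystander, origin at the underside.
- mug: Grey-green mug, 84 mm wide, 91 mm tall, bystander, origin at the underside.
- stapler: Grey stapler, 136 mm long, 40 mm tall, bystander, origin at the underside.
- tape_dispenser: Black tape dispenser, 127 mm long, 66 mm tall, bystander, origin at the underside.
- sticky_pad: Yellow pad of sticky notes, 76 mm square, 28 mm high, bystander, origin at the underside.
- highlighter: Yellow highlighter pen, 112 mm long, lying, bystander, origin at the underside.

How it is judged:
By the outcome, as a careful person would: the job done as asked, in the order asked, and still so for the second after the job is handed in, with the robot touching nothing.
It also fails if it takes over 43 s, if anything falls off the work surface, if the arm or the gripper's body presses on something with over 40 N, if the wrist force passes 120 N, or if a joint passes its speed limit or range.

## Working session

There is one attempt and no reset: what is moved stays moved. The work goes in short steps, Python scripts to look and compute and a tool call to move; the robot and the scene stay as the last step left them, time stands still between calls to the robot, and variables do not carry over. Pictures are saved under pics/ and viewed, at most 10 in all, crops included, and the job is handed in when it is done.

Besides the shell and the picture viewer there is one more tool, called after ">>>" in YAML: its name, and indented under it one key for each argument. arm_command: Moves the arm, as the interface text tells. Its arguments: {"type":"object","properties":{"plan":{"type":"array","items":{"type":"array","items":{"type":"array","items":{"type":"number"}}}},"grip_force":{"type":"number"}},"required":["plan"]}

```bash
mkdir -p pics
cat > h.py <<'E'
import numpy as np, cv2
from scipy.spatial.transform import Rotation as R
from rig import r, eyes, job
def rot(q): return R.from_quat([q[1],q[2],q[3],q[0]]).as_matrix()
def ray(c,u,v):
    K=np.array(c["intrinsics"],float)
    p=cv2.undistortPoints(np.array([[[u,v]]],float),K,np.array([c["k1"],0,0,0,0.]))[0,0]
    d=rot(c["orientation"])@np.array([p[0],p[1],1.])
    return np.array(c["eye"],float),d
def onz(c,u,v,z):
    e,d=ray(c,u,v); return e+d*(z-e[2])/d[2]
E
python3 - <<'E'
from h import *
for n in("scene","top"):
    c=eyes.read_camera(n); cv2.imwrite(f"pics/{n}0.png",c["frame"][:,:,::-1]); print(n,c["eye"],c["orientation"],c["k1"],np.array(c["intrinsics"]).tolist())
s=r.read_state();print({k:np.round(s[k],3).tolist() for k in s})
E
```

```text
scene [-383.59496756 -466.72175613  632.93707512] [-0.43204111  0.7375131  -0.45012338  0.25846439] -0.12337586951790121 [[436.43316854949626, 0.0, 279.58830475799004], [0.0, 436.43316854949626, 204.31713392228895], [0.0, 0.0, 1.0]]
top [ 287.63243142    3.23546565 1617.08252835] [ 0.05494267 -0.69926131  0.71120527 -0.04692534] 0.024956948230785616 [[517.2882369644148, 0.0, 288.44807849897524], [0.0, 517.2882369644148, 212.36910677086078], [0.0, 0.0, 1.0]]
{'clock': 0.1, 'q': [-1.135, 0.126, -0.041, 1.405, 0.0, 1.571], 'joint_velocities': [0.0, -0.0, 0.001, -0.001, 0.001, -0.001], 'tau': [0.001, -43.691, 35.36, 0.014, 0.0, -0.0], 'ee_pos': [221.485, -475.623, 255.6], 'tool_rot': [-0.001, 0.976, 0.216, -0.0], 'contact_force': [0.534, 0.386, -0.237], 'torque': [-0.043, -0.004, -0.016], 'finger_force': 0.0, 'grip_width': 85.32}
```

View pics/top0.png

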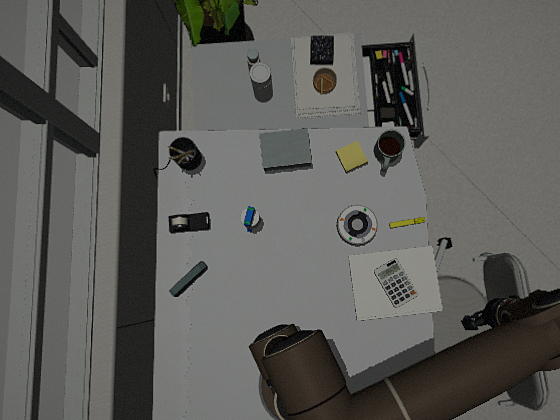

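View pics/scene0.png

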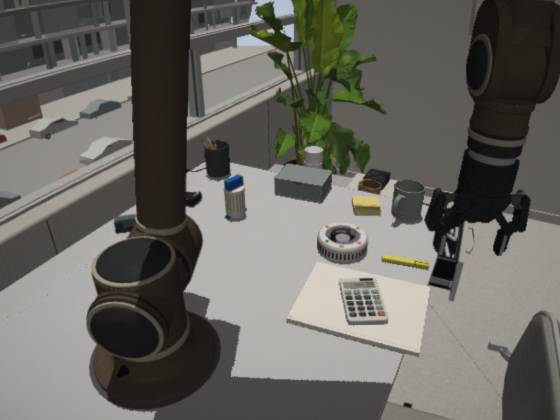

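The top view shows the cartridge near (251,217), its bar roughly vertical in the image, and the purifier near (357,224). The scene view has the cartridge at (235,197) and the purifier at (342,240). Next I'll measure them.

```bash
cat >> h.py <<'E'
def blobs(f,x0,y0,x1,y1,lo,hi,amin=2):
    h=cv2.cvtColor(f,cv2.COLOR_RGB2HSV)[y0:y1,x0:x1]
    m=cv2.inRange(h,lo,hi); n,l,st,ce=cv2.connectedComponentsWithStats(m)
    return [(np.round(ce[i]+[x0,y0],2).tolist(),int(st[i,4])) for i in range(1,n) if st[i,4]>=amin],m
E
python3 - <<'E'
from h import *
for n,ca,pu in(("top",(232,198,272,240),(332,200,384,250)),("scene",(215,170,255,225),(312,218,374,266))):
    c=eyes.read_camera(n);f=c["frame"]
    for k,(a,b,zs) in {"blue":((100,120,50),(125,255,255),ca),"cgreen":((40,80,50),(88,255,255),ca),"pgreen":((40,80,50),(88,255,255),pu),"porange":((3,120,80),(22,255,255),pu)}.items():
        for p,ar in blobs(f,*zs,a,b)[0]:
            print(n,k,p,ar,np.round(onz(c,*p,114 if k[0] in"bc" else 41),1))
    A=[cv2.resize(f[z[1]:z[3],z[0]:z[2]],(400,400),interpolation=cv2.INTER_CUBIC) for z in(ca,pu)]
    cv2.imwrite(f"pics/c_{n}.png",np.hstack(A)[:,:,::-1])
E
```

```text
top blue [250.29, 206.71] 7 [524.9 130.6 114. ]
top blue [248.35, 215.44] 78 [499.  136.4 114. ]
top blue [246.5, 224.0] 10 [473.8 142.  114. ]
top blue [248.83, 229.92] 12 [456.2 135.2 114. ]
top cgreen [250.23, 208.46] 13 [519.6 130.8 114. ]
top cgreen [246.5, 222.17] 12 [479.2 142.  114. ]
top pgreen [364.75, 209.25] 8 [ 522.1 -215.4   41. ]
top pgreen [350.0, 238.5] 8 [ 432.7 -167.2   41. ]
top porange [341.29, 219.0] 7 [ 493.2 -142.5   41. ]
top porange [373.14, 228.71] 7 [ 461.5 -238.7   41. ]
scene blue [233.1, 182.54] 175 [475.6 123.4 114. ]
scene blue [227.38, 216.75] 8 [321.4  39.8 114. ]
scene cgreen [239.17, 175.17] 6 [521.1 132.9 114. ]
scene cgreen [226.83, 179.83] 6 [481.8 147.4 114. ]
scene pgreen [326.67, 240.67] 3 [ 434.8 -163.6   41. ]
scene porange [327.0, 226.25] 4 [ 495.1 -139.9   41. ]
scene porange [359.0, 242.0] 3 [ 464.1 -235.    41. ]
```

View pics/c_top.png

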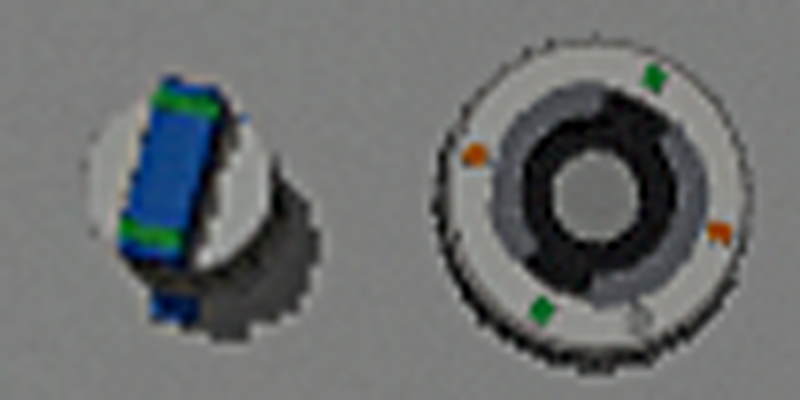

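View pics/c_scene.png

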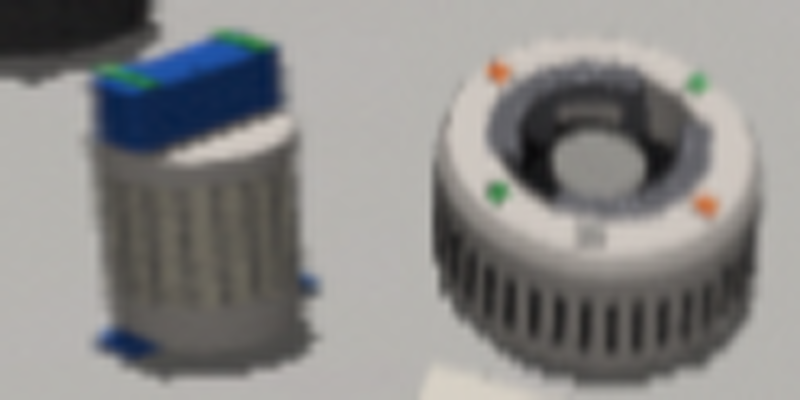

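The top crop shows the bar tilted, with a green stripe at each end. The purifier's green marks are upper right and lower left, the orange ones left and right. The scene crop agrees: cartridge (500,138) at yaw about -17°, purifier (478.5,-189), notches at -28.2°, lock at -108.2°. I'll turn the wrist first.

>>> arm_command:
  plan:
    - [[0,0,0,0,0,-0.145,1],[0,0,0,0,0,-0.145,1],[0,0,0,0,0,-0.145,1],[0,0,0,0,0,-0.145,1],[0,0,0,0,0,-0.145,1],[0,0,0,0,0,-0.145,1],[0,0,0,0,0,-0.145,1],[0,0,0,0,0,-0.145,1],[0,0,0,0,0,-0.145,1],[0,0,0,0,0,-0.145,1],[0,0,0,0,0,-0.145,1],[0,0,0,0,0,-0.145,1]]
  grip_force: 60

```text
clock: 1.4
ee_pos: [221.6, -475.8, 256.0]
tool_rot: [-0.0, 0.462, 0.887, 0.0]
contact_force: [-0.6, -0.1, -0.7]
grip_width: 85.3
finger_force: 0.0
```

```bash
cat >> h.py <<'E'
def go(x,y,z,yaw=None):
    s=r.read_state();M=rot(s["tool_rot"]);d=M.T@(np.array([x,y,z])-s["ee_pos"])
    cy=np.degrees(np.arctan2(M[1,0],M[0,0]))
    print("q",np.round(s["q"],3),"pos",np.round(s["ee_pos"],1),"yaw",round(cy,2),"tilt",np.round(M[:2,2],4),"shift",np.round(d,1),"F",np.round(s["contact_force"],1),"T",np.round(s["torque"],2),"w",s["grip_width"],"ff",s["finger_force"],"t",s["clock"])
    if yaw is not None: print("wz",np.round(-np.radians((yaw-cy+180)%360-180),3))
E
python3 - <<'E'
from h import *
go(500.4,138.2,200,163)
c=eyes.read_camera("top");f=c["frame"]
h=cv2.cvtColor(f,cv2.COLOR_RGB2HSV)
m=cv2.inRange(h,(40,100,40),(125,255,255));m[:203]=0;m[226:]=0;m[:,:236]=0;m[:,262:]=0
p=np.argwhere(m)[:,::-1];w=np.array([onz(c,u,v,114)[:2] for u,v in p]);(cx,cy),sz,a=cv2.minAreaRect(w.astype(np.float32))
print(cx,cy,sz,a)
E
```

```text
q [-1.135  0.126 -0.04   1.405  0.    -0.175] pos [ 221.6 -475.8  256. ] yaw 125.01 tilt [-0.0002  0.0005] shift [342.9 580.6  56.3] F [-0.6 -0.1 -0.7] T [ 0.01 -0.    0.02] w 85.29333868488379 ff 0.0 t 1.4
wz -0.663
498.8962097167969 135.97018432617188 (19.336740493774414, 55.344749450683594) 75.8078842163086
```

>>> arm_command:
  plan:
    - [[0.017,0.029,0,0,0,0,1],[0.017,0.029,0,0,0,0,1],[0.017,0.029,0,0,0,0,1],[0.017,0.029,0,0,0,0,1],[0.017,0.029,0,0,0,0,1],[0.017,0.029,0,0,0,0,1],[0.017,0.029,0,0,0,0,1],[0.017,0.029,0,0,0,0,1],[0.017,0.029,0,0,0,0,1],[0.017,0.029,0,0,0,0,1],[0.017,0.029,0,0,0,0,1],[0.017,0.029,0,0,0,0,1]]

```text
clock: 2.65
ee_pos: [392.1, -108.8, 256.3]
tool_rot: [0.0, 0.466, 0.885, 0.0]
contact_force: [-0.0, -0.6, -0.7]
grip_width: 85.2
finger_force: 0.0
```

>>> arm_command:
  plan:
    - [[0.017,0.029,0,0,0,0,1],[0.017,0.029,0,0,0,0,1],[0.017,0.029,0,0,0,0,1],[0.017,0.029,0,0,0,0,1],[0.017,0.029,0,0,0,0,1],[0.017,0.029,0,0,0,0,1],[0,0,0.01,0,0,-0.134,1],[0,0,0.02,0,0,-0.134,1],[0,0,0.02,0,0,-0.134,1],[0,0,0.01,0,0,-0.134,1],[0,0,0,0,0,-0.134,1],[0,0,0,0,0,0,1]]

```text
clock: 3.85
ee_pos: [476.6, 72.7, 195.8]
tool_rot: [-0.001, 0.148, 0.989, -0.0]
contact_force: [-0.2, 0.6, 0.6]
grip_width: 85.3
finger_force: 0.0
```

Run:
```python
from h import *
go(500.4,138.2,115,163.5)
```

```text
q [ 0.151  0.053 -0.252  1.267  0.     0.449] pos [476.6  72.7 195.8] yaw 162.95 tilt [-0.0011 -0.0001] shift [-3.6 69.7 80.7] F [-0.2  0.6  0.6] T [ 0.01 -0.01 -0.07] w 85.28599656935123 ff 0.0 t 3.85
wz -0.01
```

>>> arm_command:
  plan:
    - [[-0.001,0.02,0,0,0,-0.01,1],[-0.001,0.02,0,0,0,0,1],[-0.001,0.02,0,0,0,0,1],[-0.0006,0.0097,0.01,0,0,0,1],[0,0,0.02,0,0,0,1],[0,0,0.02,0,0,0,1],[0,0,0.018,0,0,0,1],[0,0,0.008,0,0,0,1],[0,0,0.003,0,0,0,1],[0,0,0,0,0,0,1],[0,0,0,0,0,0,1]]

```text
clock: 4.95
ee_pos: [500.7, 138.5, 118.1]
tool_rot: [0.001, 0.143, 0.99, 0.0]
contact_force: [0.1, 0.3, -0.6]
grip_width: 85.7
finger_force: 0.0
```

Run:
```python
from h import *
go(500.4,138.2,115,163.5)
c=eyes.read_camera("scene");f=c["frame"]
cv2.imwrite("pics/g1.png",cv2.resize(f[100:240,160:310],(750,600))[:,:,::-1][:600])
```

```text
q [ 0.27   0.151 -0.316  1.103 -0.     0.556] pos [500.7 138.5 118.1] yaw 163.58 tilt [0.0013 0.0003] shift [ 0.2 -0.4  3.1] F [ 0.1  0.3 -0.6] T [-0.03  0.01 -0.04] w 85.7062496668543 ff 0.0 t 4.95
wz 0.001
```

View pics/g1.png

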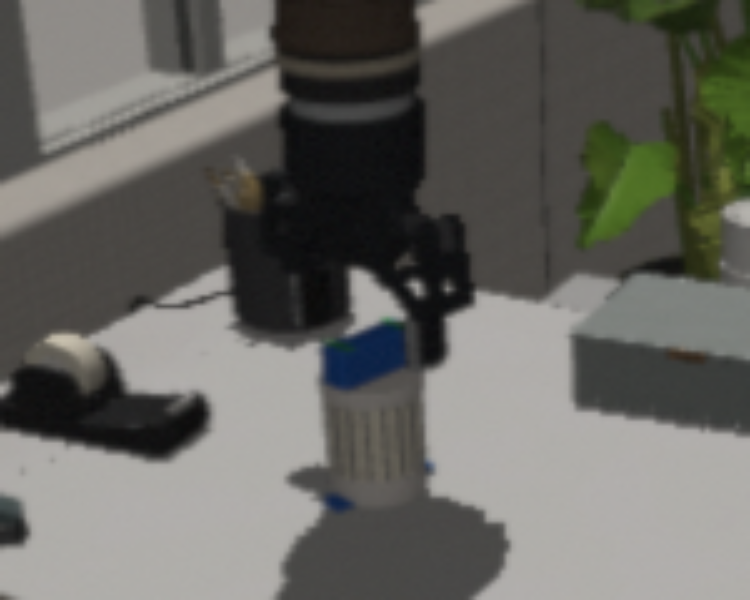

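Crop shows the gripper centred over the blue bar (crop (365,350)), right finger at (430,340), the left one dark against the pencil cup. Closing.

>>> arm_command:
  plan:
    - [[0,0,0.003,0,0,0,1],[0,0,0,0,0,0,0.5],[0,0,0,0,0,0,0.3],[0,0,0,0,0,0,0.2],[0,0,0,0,0,0,0.1],[0,0,0,0,0,0,0],[0,0,0,0,0,0,0],[0,0,0,0,0,0,0],[0,0,0,0,0,0,0],[0,0,0,0,0,0,0],[0,0,0,0,0,0,0]]
  grip_force: 60

```text
clock: 6.1
ee_pos: [500.4, 138.5, 114.5]
tool_rot: [0.0, 0.142, 0.99, 0.0]
contact_force: [-0.5, 0.9, 2.1]
grip_width: 18.7
finger_force: 58.7
```

Run:
```python
from h import *
go(500.4,138.2,180)
```

```text
q [ 0.27   0.153 -0.321  1.095  0.     0.556] pos [500.4 138.5 114.5] yaw 163.63 tilt [0.0004 0.0002] shift [ -0.1  -0.3 -65.5] F [-0.5  0.9  2.1] T [ 0.14 -0.14 -0.03] w 18.688196377200086 ff 58.72124791145325 t 6.1
```

>>> arm_command:
  plan:
    - [[0,0,-0.005,0,0,0,0],[0,0,-0.015,0,0,0,0],[0,0,-0.02,0,0,0,0],[0,0,-0.02,0,0,0,0],[0,0,-0.01,0,0,0,0],[0,0,0,0,0,0,0],[0,0,0,0,0,0,0]]

```text
clock: 6.8
ee_pos: [499.9, 138.3, 183.6]
tool_rot: [-0.0, 0.142, 0.99, -0.0]
contact_force: [-0.4, -0.1, -1.6]
grip_width: 19.3
finger_force: 58.5
```

Run:
```python
from h import *
go(478.5,-189.2,185,151.8)
c=eyes.read_camera("scene");f=c["frame"]
print(blobs(f,200,120,280,230,(100,120,50),(125,255,255))[0])
cv2.imwrite("pics/l1.png",cv2.resize(f[100:240,160:310],(640,600))[:,:,::-1][:600])
```

```text
q [ 0.27   0.124 -0.201  1.247 -0.     0.556] pos [499.9 138.3 183.6] yaw 163.62 tilt [-0.0008 -0.0003] shift [ -71.8 -320.3   -1.3] F [-0.4 -0.1 -1.6] T [ 0.02 -0.01  0.01] w 19.32979223514506 ff 58.45109224319458 t 6.8
wz 0.206
[([240.53, 157.24], 17), ([226.81, 160.97], 95), ([225.57, 194.86], 7)]
```

View pics/l1.png

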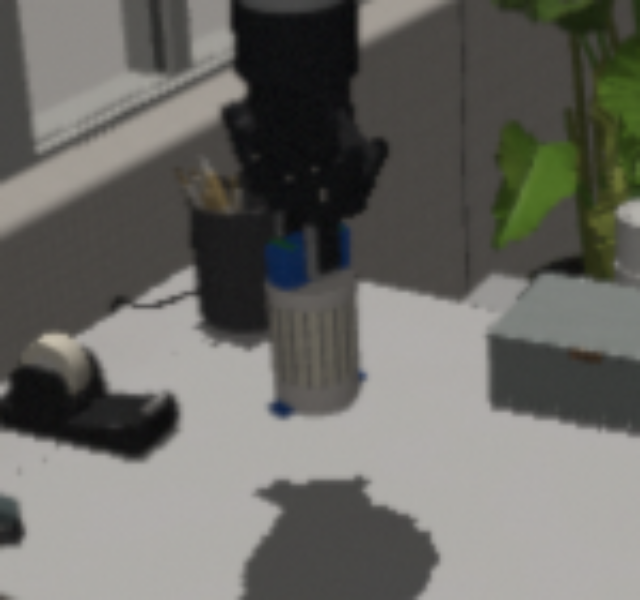

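The crop shows the cartridge lifted upright, with blue lugs at its foot at crop (281,408) and (362,377). Moving over to the purifier.

>>> arm_command:
  plan:
    - [[-0.003,-0.0135,0,0,0,0,0],[-0.006,-0.027,0,0,0,0,0],[-0.0065,-0.029,0,0,0,0,0],[-0.0065,-0.029,0,0,0,0,0],[-0.0065,-0.029,0,0,0,0,0],[-0.0065,-0.029,0,0,0,0,0],[-0.0065,-0.029,0,0,0,0,0],[-0.0065,-0.029,0,0,0,0,0],[-0.0065,-0.029,0,0,0,0,0],[-0.0065,-0.029,0,0,0,0,0],[-0.0065,-0.029,0,0,0,0,0],[-0.005,-0.0195,0,0,0,0,0]]

```text
clock: 8.05
ee_pos: [478.0, -192.2, 183.4]
tool_rot: [-0.001, 0.143, 0.99, -0.0]
contact_force: [-0.1, -1.2, -2.2]
grip_width: 18.7
finger_force: 58.6
```

>>> arm_command:
  plan:
    - [[0,0,0,0,0,0.066,0],[0,0,0,0,0,0.08,0],[0,0,0,0,0,0.06,0],[0,0,0,0,0,0,0],[0,0,0,0,0,0,0],[0,0,0,0,0,0,0]]

```text
clock: 8.65
ee_pos: [478.9, -190.1, 184.0]
tool_rot: [-0.0, 0.243, 0.97, -0.0]
contact_force: [-0.0, -0.0, -1.9]
grip_width: 19.2
finger_force: 58.7
```

Run:
```python
from h import *
go(478.5,-189.2,185,151.8)
c=eyes.read_camera("scene");f=c["frame"]
print(blobs(f,300,120,390,270,(100,120,50),(125,255,255))[0])
cv2.imwrite("pics/m1.png",cv2.resize(f[150:280,280:410],(600,600),interpolation=cv2.INTER_CUBIC)[:,:,::-1])
c=eyes.read_camera("top");f=c["frame"]
print(blobs(f,320,190,400,260,(100,120,50),(125,255,255))[0])
```

```text
q [-0.378  0.118 -0.207  1.247 -0.     0.113] pos [ 478.9 -190.1  184. ] yaw 151.87 tilt [-0.0006  0.0001] shift [ 0.8  0.6 -1. ] F [-0.  -0.  -1.9] T [ 0.03 -0.03  0.01] w 19.214760788293933 ff 58.703057169914246 t 8.65
wz 0.001
[([341.68, 189.73], 124), ([356.9, 186.8], 10), ([334.52, 227.24], 21)]
[]
```

View pics/m1.png

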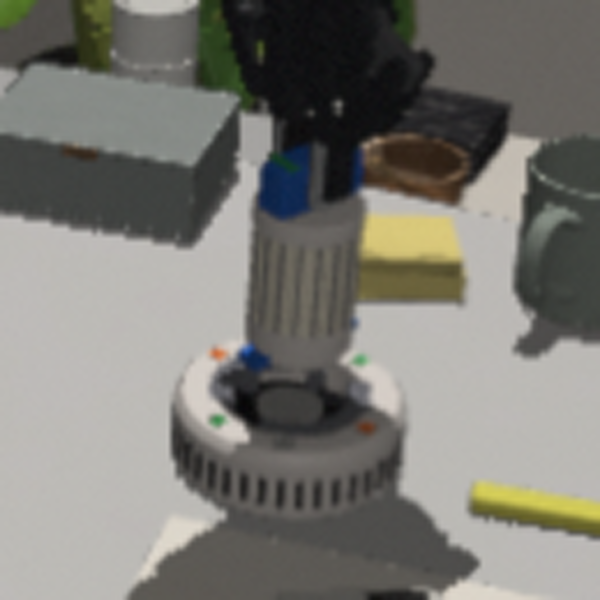

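Crop shows the cartridge above the socket: near lug at crop (253,357), drum spanning about x 250–362, and the green notch marks at (218,420) and (361,360). I'll check the drum axis against the socket axis in this view.

Run:
```python
from h import *
c=eyes.read_camera("scene");f=c["frame"]
Rm=rot(c["orientation"])
def pr(p): return cv2.projectPoints(np.array([p],float),cv2.Rodrigues(Rm.T)[0],-Rm.T@c["eye"],np.array(c["intrinsics"]),np.array([c["k1"],0,0,0,0.]))[0][0,0]
P=np.array([479.6,-187.5])
g=cv2.cvtColor(f,cv2.COLOR_RGB2GRAY).astype(int)
for row in (203,208,214,220): print(row,g[row,325:370].tolist())
for z in(75,100,125,150): print(z,pr([*P,z]),[pr([*P,z])+0])
e=np.array(c["eye"]);v=(P-e[:2]);v/=np.linalg.norm(v);n=np.array([v[1],-v[0]]);print("right dir",n)
for z in(95,115,135):
  print(z,pr([*(P+28*n),z]),pr([*(P-28*n),z]))
u=np.array([-np.cos(np.radians(28.2)),np.sin(np.radians(28.2))])
for s in(1,-1):
  print([np.round(pr([*(P+s*rr*u),z]),1).tolist() for rr,z in((29,76.5),(36,76.5),(36,70.5),(33,74.5))])
b,m=blobs(f,325,215,370,240,(100,100,40),(125,255,255),1);print(b)
print(blobs(f,330,175,370,200,(40,80,40),(88,255,255),1)[0],pr([*(P+25*u),183.5]))
print(blobs(f,312,218,374,266,(40,80,50),(88,255,255))[0],blobs(f,312,218,374,266,(3,120,80),(22,255,255))[0])
for a in(151.8,-28.2,71.8,-108.2):print(a,pr([P[0]+50*np.cos(np.radians(a)),P[1]+50*np.sin(np.radians(a)),41]))
```

```text
203 [186, 187, 187, 186, 187, 187, 186, 186, 180, 117, 78, 87, 74, 80, 96, 88, 79, 98, 99, 97, 92, 101, 102, 96, 90, 101, 98, 87, 83, 93, 86, 78, 106, 151, 182, 188, 192, 194, 193, 192, 193, 193, 194, 194, 195]
208 [187, 186, 185, 186, 186, 186, 186, 186, 178, 95, 73, 89, 67, 88, 92, 76, 85, 103, 98, 83, 91, 105, 105, 86, 85, 99, 100, 78, 87, 91, 75, 86, 83, 85, 87, 85, 85, 84, 83, 84, 83, 81, 81, 84, 85]
214 [186, 187, 186, 187, 186, 187, 186, 183, 148, 90, 85, 79, 75, 92, 86, 72, 98, 102, 99, 80, 103, 108, 102, 78, 96, 98, 88, 76, 92, 85, 76, 86, 97, 112, 107, 106, 104, 98, 97, 96, 96, 94, 93, 93, 94]
220 [185, 186, 186, 187, 186, 187, 186, 178, 110, 78, 81, 78, 87, 92, 81, 83, 101, 99, 87, 91, 104, 104, 84, 87, 95, 97, 79, 89, 90, 76, 85, 96, 136, 182, 185, 187, 186, 186, 186, 186, 185, 185, 186, 187, 186]
75 [343.49961878 222.17728519] [array([343.49961878, 222.17728519])]
100 [344.18259471 213.29405395] [array([344.18259471, 213.29405395])]
125 [344.8750677  204.19602433] [array([344.8750677 , 204.19602433])]
150 [345.57689562 194.87838889] [array([345.57689562, 194.87838889])]
right dir [ 0.30777318 -0.95145976]
95 [355.78566611 215.99873093] [332.36237742 214.18013483]
115 [356.45155971 208.76003636] [332.80092249 206.96730629]
135 [357.1248259  201.38132236] [333.24415574 199.61592472]
[[334.4, 225.3], [332.2, 226.3], [332.0, 228.4], [333.1, 226.6]]
[[352.4, 218.1], [354.5, 217.2], [354.3, 219.3], [353.6, 218.3]]
[([334.58, 226.96], 24)]
[([341.0, 184.5], 8)] [338.30631479 184.87532934]
[([326.67, 240.67], 3)] [([327.0, 226.25], 4), ([359.0, 242.25], 4)]
151.8 [326.9121574  240.54680713]
-28.2 [357.50907136 227.59558736]
71.8 [327.05534842 226.23650477]
-108.2 [358.97006691 242.03130643]
```

The drum sits about 1.5 mm right of the socket axis in this view, which agrees with the average of both cameras. I'll nudge it over, then lower it to just above the spring plate.

>>> arm_command:
  plan:
    - [[0.001,0.001,0,0,0,0,0],[0,0,0,0,0,0,0],[0,0,0.008,0,0,0,0],[0,0,0.008,0,0,0,0],[0,0,0.005,0,0,0,0],[0,0,0.004,0,0,0,0],[0,0,0.004,0,0,0,0],[0,0,0.004,0,0,0,0],[0,0,0.002,0,0,0,0],[0,0,0,0,0,0,0],[0,0,0,0,0,0,0]]

```text
clock: 9.9
ee_pos: [478.9, -188.7, 149.4]
tool_rot: [0.0, 0.243, 0.97, -0.0]
contact_force: [0.4, 0.3, -1.2]
grip_width: 18.6
finger_force: 58.7
```

Run:
```python
from h import *
go(478.4,-188.8,137.5,151.8)
```

```text
q [-0.375  0.128 -0.272  1.171 -0.     0.117] pos [ 478.9 -188.7  149.4] yaw 151.82 tilt [ 0.0002 -0.0001] shift [ 0.4 -0.4 11.9] F [ 0.4  0.3 -1.2] T [-0.02 -0.02  0.02] w 18.57936563605746 ff 58.69796097278595 t 9.9
wz 0.0
```

>>> arm_command:
  plan:
    - [[0,0,0.002,0,0,0,0],[0,0,0.002,0,0,0,0],[0,0,0.002,0,0,0,0],[0,0,0.002,0,0,0,0],[0,0,0,0,0,0,0],[0,0,0,0,0,0,0]]

```text
clock: 10.5
ee_pos: [479.1, -188.7, 141.6]
tool_rot: [0.0, 0.243, 0.97, -0.0]
contact_force: [-0.1, 0.9, 1.9]
grip_width: 18.6
finger_force: 59.2
```

>>> arm_command:
  plan:
    - [[0,0,0.002,0,0,0,0],[0,0,0.002,0,0,0,0],[0,0,0,0,0,0,0],[0,0,0,0,0,0,0]]

```text
clock: 10.9
ee_pos: [479.0, -188.7, 137.4]
tool_rot: [0.0, 0.243, 0.97, -0.0]
contact_force: [0.1, 0.5, 3.5]
grip_width: 18.7
finger_force: 59.3
```

Run:
```python
from h import *
go(478.4,-188.8,137.5,71.8)
c=eyes.read_camera("scene");f=c["frame"]
cv2.imwrite("pics/m2.png",cv2.resize(f[150:280,280:410],(600,600),interpolation=cv2.INTER_CUBIC)[:,:,::-1])
```

```text
q [-0.375  0.134 -0.293  1.144  0.     0.117] pos [ 479.  -188.7  137.4] yaw 151.82 tilt [ 0.0004 -0.0001] shift [ 0.5 -0.4 -0.1] F [0.1 0.5 3.5] T [-0.04 -0.1  -0.01] w 18.7246738421715 ff 59.3415105342865 t 10.9
wz 1.397
```

View pics/m2.png

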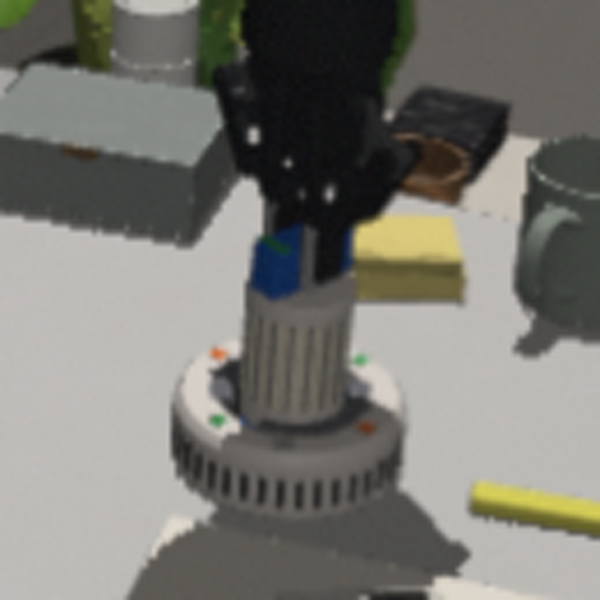

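The crop shows the cartridge sunk into the socket with its lugs in the notches (blue at (245,424) below the rim), and the force matches a spring pressed about 8.5 mm. Now the clockwise twist.

>>> arm_command:
  plan:
    - [[0,0,0,0,0,0.06,0],[0,0,0,0,0,0.1,0],[0,0,0,0,0,0.1,0],[0,0,0,0,0,0.1,0],[0,0,0,0,0,0,0]]

```text
clock: 11.45
ee_pos: [478.9, -188.8, 137.4]
tool_rot: [0.0, 0.413, 0.911, -0.0]
contact_force: [0.6, -1.3, 3.5]
grip_width: 18.7
finger_force: 59.3
```

Run:
```python
from h import *
go(478.4,-188.8,137.5,71.8)
```

```text
q [-0.375  0.134 -0.293  1.144 -0.     0.477] pos [ 478.9 -188.8  137.4] yaw 131.17 tilt [ 0.0001 -0.0005] shift [ 0.4 -0.4 -0.1] F [ 0.6 -1.3  3.5] T [-0.17  0.   -0.03] w 18.67858924646757 ff 59.347368478775024 t 11.45
wz 1.036
```

>>> arm_command:
  plan:
    - [[0,0,0,0,0,0.1,0],[0,0,0,0,0,0.1,0],[0,0,0,0,0,0.1,0],[0,0,0,0,0,0.1,0],[0,0,0,0,0,0.1,0],[0,0,0,0,0,0.1,0],[0,0,0,0,0,0.1,0],[0,0,0,0,0,0.1,0],[0,0,0,0,0,0.1,0],[0,0,0,0,0,0.06,0],[0,0,0,0,0,0,0],[0,0,0,0,0,0,0]]

```text
clock: 12.65
ee_pos: [478.6, -188.6, 137.2]
tool_rot: [-0.0, 0.786, 0.618, -0.0]
contact_force: [-1.1, -0.5, 3.7]
grip_width: 18.9
finger_force: 59.4
```

Run:
```python
from h import *
go(478.4,-188.8,137.5,71.8)
```

```text
q [-0.375  0.134 -0.293  1.145 -0.     1.434] pos [ 478.6 -188.6  137.2] yaw 76.35 tilt [-0.0005  0.    ] shift [-0.2 -0.2 -0.3] F [-1.1 -0.5  3.7] T [-0.11  0.3  -0.01] w 18.946657598924244 ff 59.40765023231506 t 12.65
wz 0.079
```

Continue in small steps until the stop shows as torque.

>>> arm_command:
  plan:
    - [[0,0,0,0,0,0.04,0],[0,0,0,0,0,0.03,0],[0,0,0,0,0,0.02,0],[0,0,0,0,0,0.01,0],[0,0,0,0,0,0,0]]

```text
clock: 13.15
ee_pos: [479.0, -188.7, 137.3]
tool_rot: [0.0, 0.817, 0.577, -0.0]
contact_force: [0.3, -3.0, 2.0]
grip_width: 19.0
finger_force: 60.4
```

Run:
```python
from h import *
go(478.4,-188.8,137.5,71.8)
```

```text
q [-0.375  0.134 -0.293  1.144 -0.     1.536] pos [ 479.  -188.7  137.3] yaw 70.52 tilt [ 0.0002 -0.0003] shift [-0.3 -0.5 -0.2] F [ 0.3 -3.   2. ] T [-0.38  0.03  0.46] w 19.038518472821707 ff 60.401448011398315 t 13.15
wz -0.022
```

The stop is reached: 0.46 N m at yaw 70.5°. I'll ease the twist slightly, let the cartridge rise 3 mm against the ring, and open.

>>> arm_command:
  plan:
    - [[0,0,0,0,0,-0.012,0],[0,0,-0.0015,0,0,0,0],[0,0,-0.0015,0,0,0,0],[0,0,0,0,0,0,0],[0,0,0,0,0,0,0.2],[0,0,0,0,0,0,0.3],[0,0,0,0,0,0,0.5],[0,0,0,0,0,0,0.8],[0,0,0,0,0,0,1],[0,0,0,0,0,0,1],[0,0,0,0,0,0,1],[0,0,0,0,0,0,1]]

```text
clock: 14.35
ee_pos: [478.9, -188.6, 140.3]
tool_rot: [-0.0, 0.813, 0.582, 0.0]
contact_force: [-0.0, 0.2, 0.5]
grip_width: 85.4
finger_force: 0.0
```

Run:
```python
from h import *
go(478.4,-188.8,240,71.8)
```

```text
q [-0.375  0.132 -0.288  1.151  0.     1.525] pos [ 478.9 -188.6  140.3] yaw 71.15 tilt [-0.      0.0001] shift [ -0.4  -0.4 -99.7] F [-0.   0.2  0.5] T [ 0.02  0.03 -0.01] w 85.43295117018722 ff 0.0 t 14.35
wz -0.011
```

>>> arm_command:
  plan:
    - [[0,0,-0.01,0,0,0,1],[0,0,-0.03,0,0,0,1],[0,0,-0.04,0,0,0,1],[0,0,-0.04,0,0,0,1],[-0.03,0,0,0,0,0,1],[-0.04,0,0,0,0,0,1],[-0.04,0,0,0,0,0,1],[-0.04,0,0,0,0,0,1],[-0.04,0,0,0,0,0,1],[-0.04,0,0,0,0,0,1],[-0.03,0,0,0,0,0,1],[0,0,0,0,0,0,1]]

```text
clock: 15.55
ee_pos: [393.5, -437.7, 260.3]
tool_rot: [0.0, 0.815, 0.58, -0.0]
contact_force: [0.7, 0.0, -0.3]
grip_width: 85.3
finger_force: 0.0
```

Run:
```python
from h import *
c=eyes.read_camera("top");a=c["frame"]
b=blobs(a,330,190,390,255,(40,80,50),(88,255,255),2)[0]
for p,n in b: print(p,n,np.round(onz(c,*p,140),1),np.round(onz(c,*p,41),1))
print(blobs(a,330,190,390,255,(3,120,80),(22,255,255))[0])
f=eyes.read_camera("scene")["frame"]
cv2.imwrite("pics/e.png",np.hstack([cv2.resize(a[190:255,325:390],(390,400),interpolation=cv2.INTER_CUBIC),cv2.resize(f[150:280,280:410],(400,400),interpolation=cv2.INTER_CUBIC)])[:,:,::-1])
```

```text
[364.75, 209.25] 8 [ 507.4 -201.7  140. ] [ 522.1 -215.4   41. ]
[355.0, 217.77] 13 [ 483.1 -172.8  140. ] [ 496.2 -184.6   41. ]
[369.0, 222.0] 15 [ 470.2 -212.5  140. ] [ 482.4 -226.9   41. ]
[350.0, 238.5] 8 [ 423.6 -156.5  140. ] [ 432.7 -167.2   41. ]
[([341.29, 219.0], 7), ([373.14, 228.71], 7)]
```

View pics/e.png

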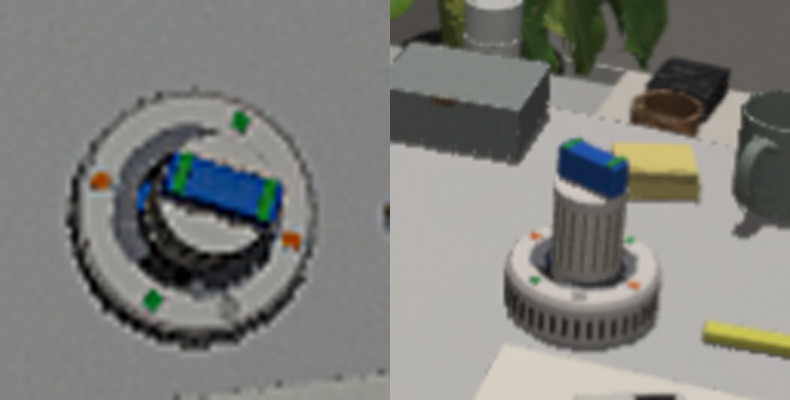

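The picture shows the cartridge upright in the socket with the bar pointing at the two orange marks (left view (100,180) and (290,240)). The bar measures -108.0° against -108.2° for lock. The surrounding things in view look undisturbed.

```bash
python3 -c "
from rig import job
print(job.sign_off())"
```

```text
the job is handed in; nothing more can be done
None
```

The filter cartridge is locked in the purifier: twisted clockwise to the stop, its bar within about 0.2° of the lock marks, and released; I handed the job in at about 16 s on the robot's clock, and no result came back.

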